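# Close the carton layer on the bench scale and zero its dial

### The job

Finish the layer of cartons on the packing board that lies in the scale's pan: lay the loose carton flat across the right-hand ends (seen from the robot) of the two cartons already there, snug against both ends and flush with their sides, setting it down gently so that the scale is not loaded past its 5 kg. Then, with the finished layer resting free on the scale, turn the dial's bezel by the knob in its middle until the zero line stands at the pointer, so that the next layer can be weighed by itself. Leave the other things on the bench where they are.

Things in the scene. Friction and masses are not known exactly. Their poses are not given: they have to be found in the camera images.
- scale: Mechanical bench scale, fixed, grey housing 180 mm wide. Origin: on the bench under the pan's middle; x to the back (dial side is -x, turned roughly to the robot), y to its left, z up. Housing from x -233 to +75 mm; the front slope, 30 degrees from level, rises from 14 mm (x -233) to 97 mm (x -90). Pan 170 (x) by 250 mm (y), inner floor 116 mm high when empty, lip 7 mm; sinks 2.5 mm per kg.
- board: Plywood packing board in the pan (3 mm play), 156 (x) by 236 (y) by 15 mm thick, 0.25 kg. Origin: centre of its underside; axes as the scale's. The two cartons on it have their centres at about (+31, +30) and (-31, +30) mm; the third one's centre belongs at (0, -60) mm, its length along the board's x.
- carton_far: Closed cardboard carton, 120 (its x) by 60 (y) by 50 mm (z), 0.28 to 0.44 kg; of the two lying side by side (2 mm apart) on the board, the one farther from the dial. Origin: centre of its underside. Its x is along the board's +y; its end at x -60 mm faces the place of the third carton.
- carton_near: The same kind of carton, the one nearer to the dial of the two on the board; same axes as carton_far.
- carton_loose: The same kind of carton (120 x 60 x 50 mm, 0.28 to 0.44 kg), lying flat by itself on the bench to the right of the scale, at any angle. Origin: centre of its underside; x along its length, y across its 60 mm width, z up. It may lie either way round in the layer.
- knob_grip (a point): Point on the knob's axis where the TCP should grip: 2 mm below the knob's top, 22 mm above the bezel's rim. Black fluted round knob, 42 mm across, 26 mm tall, in the middle of the dial, one piece with the bezel ring (144 mm across) and white dial. z: the axis, out of the dial (up and to the robot, 30 degrees from vertical); x: to the zero line. Turns with 0.1 N m, stays where left.
- zero_mark (a point): Point on the dial's zero line, 56 mm from the dial's axis, in the pointer's plane; turns with the bezel. The zero line is the bold black line, 5 mm wide, 22 mm long, continued as a black block on the aluminium ring; a white line on the knob's top points to it. The other divisions are thinner, 6 degrees (100 g) apart, clockwise from zero.
- pointer_tip (a point): Point near the tip of the black pointer, 56 mm from the dial's axis, in the plane of the zero_mark. The pointer moves under the window with the weight on the pan and cannot be touched.
- bezel (a joint): Angle of the bezel in rad: 0 with the zero line at twelve o'clock (uphill on the slope), growing clockwise as seen looking at the dial; range -0.6 to 3.6.
- pointer (a joint): Angle of the pointer in rad: 0 at twelve o'clock with nothing on the pan, growing clockwise as seen looking at the dial, 1.047 rad for each kg on the pan. The dial reads zero when this equals the angle of the bezel.
- pan (a joint): How far the pan has sunk, in m (0 empty, 0.00245 per kg, 0.0123 at the full 5 kg).
- pcb: Bystander: loose circuit board on the bench, 105 x 72 mm, up to 19 mm high. Origin: centre of its underside.
- tape_roll: Bystander: roll of brown packing tape lying flat, 100 mm across, 48 mm high. Origin: centre of its underside.
- screwdriver: Bystander: screwdriver lying on the bench, 200 mm long (its x), up to about 30 mm high. Origin: underneath, about its middle.
- accessory_box: Bystander: flat white box, 90 x 90 x 36 mm, to the left of the scale. Origin: centre of its underside.
Things that resemble listed ones, but are neither listed nor needed, are in the scene too. What is shaped like the carton_loose but green is not meant. Leave any pink look-alike of the carton_far alone.

How it is judged:
By the outcome, as a careful person would: the job done as asked, in the order asked, and still so for the second after the job is handed in, with the robot touching nothing.
It also fails if it takes over 67 s, if anything falls off the work surface, if the arm or the gripper's body presses on something with over 40 N, if the wrist force passes 120 N, or if a joint passes its speed limit or range.

### The arm

A 7-joint arm with a two-finger parallel gripper is mounted at the origin on the work surface. World frame = base frame: x ahead of the robot, y to its left, z up, the work surface at z = 0. Lengths are in m, angles in rad, forces in N, time in s.
With the tool pointing down it reaches from about 0.425 to 1.025 m from the base axis. Payload 9.4 kg.
Tool frame: the origin (TCP) lies between the finger pads, 19 mm behind the fingertips; this is the grasp point; z points along the fingers, y is the line along which they close (so a half turn about z gives the same grasp; the last joint's range is limited). The gripper opens to 85 mm and grips with 20 to 120 N. Pads are 22 mm wide; open, the fingers measure 114 mm over their backs; the gripper's body (76 mm by 85 mm) begins 54 mm behind the grasp point. The pads swing forward as they close: fully open they stand 13 mm farther back than shut.
Start: joints at [-1.382, 0.599, -0.003, 1.599, 0.002, 0.943, -0.08], TCP at [0.19, 0.7, 0.25] pointing down, gripper open.
Joint ranges: [-2.57, 2.57], [-0.35, 1.97], [-1.29, 1.29], [0.11, 2.56], [-1.05, 4.19], [0.11, 1.86], [-2.63, 2.63]. Speed limits (rad/s): [2.22, 2.22, 3.01, 3.01, 3.14, 3.14, 3.14].

### API

Orientations are given as a unit quaternion [w, x, y, z].
In Python, from cell import manip gives the robot as it stands.
- The arm moves only by the shell command python3 -m crank 'ROWS' [FORCE]. ROWS is JSON, a list that holds one entry, the list of rows, each a list of 5 numbers: the opening, from -1 (shut) to 1 (fully open), then the shift along the world's x, y, z in units of 30 mm (1.0 is 30 mm), then the turn about the world's z in units of 5 degrees (1.0 is 5 degrees). A call has exactly 10 rows; each row shifts and turns the commanded pose from where the row before left it; what a row does not reach is not made up. A row lasts 1/12 s, in which the tool goes at most 41.7 mm and 7.16 degrees, less where a joint would pass 70% of its speed; a pose out of reach is approached as far as the arm can. A call is refused whole if a number of a shift passes 1 or a number of a turn 1, either way. A call with a gripper value outside its range is refused whole. The fingers move at their own pace and stop on an object; FORCE is the grip in N (left out, the last holds). Time passes only in rows, so rows that do not move let the fingers close, or fill a call up. It gives the time, the measured TCP pose, the force, the opening and the grip force at its end, in the units of the state.
- manip.state(): the state, without advancing time (a new reading comes with each control period).
- manip.get_image(name): name is "scene" or "top" or "wrist"; returns a dict with "pixels" (384x512x3 uint8, red, green, blue), "z_map" (384x512 float32, m along the optical axis (not along the pixel's ray), 0 where there is no reading), "camera_matrix" (3x3 intrinsics, pixels), "pose" (4x4, takes a point from camera to world coordinates); the wrist camera has in their place "T_tool_cam" (4x4, takes a point from camera to tool coordinates, whose origin is the TCP and whose axes are the flange's). Camera axes: x right, y up, looking along -z (the intrinsics and any distortion apply to the point x, -y, -z); pixel columns grow to the right and rows downward; lengths in m; the calibration is good to about 2 mm. A picture is of the moment at which its call begins: read the wrist's pose just before it.
- manip.hand_in(): hands the job in; it is judged then, once.
The state is a dict: "time_s": time; "q": joint angles; "joint_velocities": joint speeds; "joint_torque": joint torques, N m; "eef_pos": TCP position; "tool_rot": TCP orientation; "contact_force": force on the tool from outside, world axes, zero at the start; "ft_torque": the same for the moment, N m; "finger_gap": finger opening in m; "gripper_force": force on a finger pad.
Only numpy, scipy, OpenCV 4.12 (cv2) and the standard library are available. Lean on these libraries where they do the work, as an engineer would, in place of code of your own. Each camera call takes 0.05 s, during which the arm holds its last target. There are 200 camera calls.

## Working session

There is one attempt and no reset: what is moved stays moved. The work goes in short steps, Python scripts to look and compute and a shell command to move; the robot and the scene stay as the last step left them, time stands still between calls to the robot, and variables do not carry over. Pictures are saved under pics/ and viewed, at most 10 in all, crops included, and the job is handed in when it is done.

```bash
mkdir -p pics; ls; cat > h.py <<'E'
import numpy as np, cv2
from cell import manip
def img(n):
    return manip.get_image(n)
def save(p,f): cv2.imwrite('pics/'+f, cv2.cvtColor(p,cv2.COLOR_RGB2BGR))
def cloud(d,T=None):
    T=d['pose'] if T is None else T
    K=np.array(d['camera_matrix']);z=d['z_map'];v,u=np.mgrid[:z.shape[0],:z.shape[1]]
    P=np.stack([(u-K[0,2])/K[0,0]*z,-(v-K[1,2])/K[1,1]*z,-z,np.ones_like(z)],-1)
    W=(P@np.array(T).T)[...,:3]; W[z==0]=np.nan; return W
def ray(d,uv,zp,T=None):
    T=np.array(d['pose'] if T is None else T);K=np.array(d['camera_matrix'])
    uv=np.atleast_2d(np.asarray(uv,float))
    r=np.c_[(uv[:,0]-K[0,2])/K[0,0],-(uv[:,1]-K[1,2])/K[1,1],-np.ones(len(uv))]@T[:3,:3].T
    o=T[:3,3]; return o+r*((zp-o[2])/r[:,2])[:,None]
def wristT(s,d):
    from scipy.spatial.transform import Rotation as R
    q=s['tool_rot'];T=np.eye(4);T[:3,:3]=R.from_quat([q[1],q[2],q[3],q[0]]).as_matrix();T[:3,3]=s['eef_pos'];return T@np.array(d['T_tool_cam'])
E
python3 - <<'E'
from h import *
a=img('scene');b=img('top')
print({k:(np.array(v).shape) for k,v in a.items() if k not in('pixels','z_map')},b.keys())
for d in(a,b): print(np.round(d['pose'],3),d['camera_matrix'])
save(cv2.resize(a['pixels'],(800,600)),'s0.png');save(cv2.resize(b['pixels'],(800,600)),'t0.png')
print(manip.state())
E
```

```text
pics
{'camera_matrix': (3, 3), 'pose': (4, 4)} dict_keys(['pixels', 'z_map', 'camera_matrix', 'pose'])
[[ 0.421 -0.754  0.505  1.162]
 [ 0.907  0.357 -0.223 -0.286]
 [-0.012  0.552  0.834  1.223]
 [ 0.     0.     0.     1.   ]] [[451.25120743   0.         258.83710762]
 [  0.         451.25120743 184.76680302]
 [  0.           0.           1.        ]]
[[ 0.023  0.98  -0.197  0.318]
 [-0.999  0.018 -0.028 -0.003]
 [-0.024  0.197  0.98   1.018]
 [ 0.     0.     0.     1.   ]] [[349.96497189   0.         259.34690888]
 [  0.         349.96497189 186.04699628]
 [  0.           0.           1.        ]]
{'time_s': 0.1, 'q': array([-1.3817005 ,  0.60006813, -0.00253696,  1.60006825,  0.00178927,
        0.94289807, -0.07979967]), 'joint_velocities': array([ 2.31316368e-04, -1.60124310e-03, -4.01555346e-04, -2.69596840e-03,
       -8.95018077e-05,  5.23454311e-04, -1.34325317e-03]), 'joint_torque': array([ 4.36006434e-03, -7.77994967e+01,  1.57003496e+00, -2.58626086e+01,
        1.27484382e-02,  5.54323939e-03,  9.51242328e-06]), 'eef_pos': array([0.19034632, 0.69914609, 0.2491802 ]), 'tool_rot': array([-3.12620536e-05,  1.32483606e-01,  9.91184935e-01, -7.19130434e-04]), 'contact_force': array([ 0.12328964, -0.79232162, -0.29161702]), 'ft_torque': array([ 0.00124242, -0.01958578,  0.02492521]), 'gripper_force': 0.0, 'finger_gap': 0.08551434360003778}
```

View pics/s0.png

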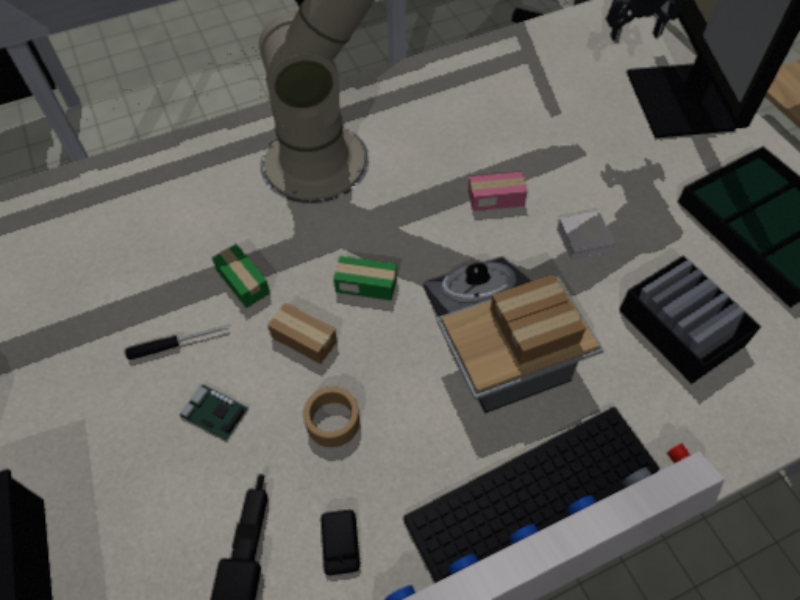

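View pics/t0.png

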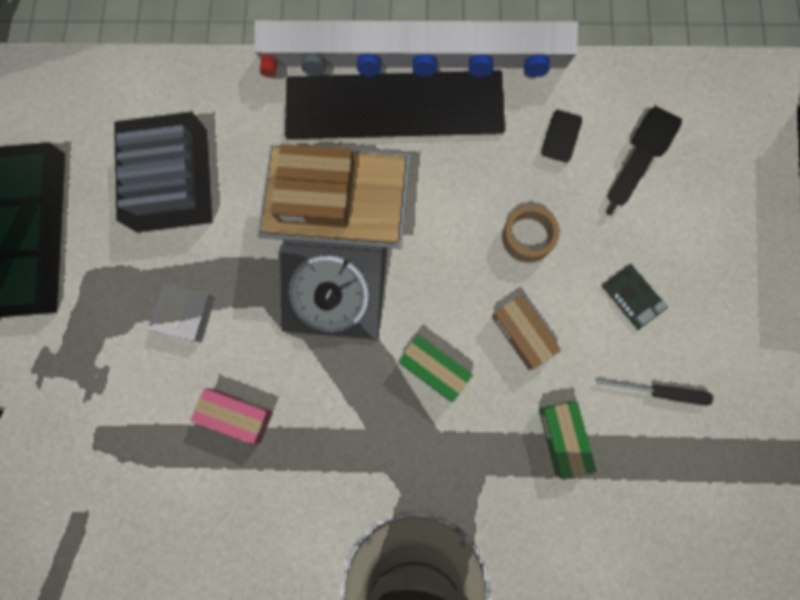

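Scene view (800x600): brown carton at (303,332), green look-alikes at (240,275) and (365,278), pink one at (498,190). Top view: brown at (527,330), green at (436,365) and (568,440), pink at (230,415). The brown one to the right of the scale fits carton_loose because it is the only loose one in cardboard colour. Next I confirm it in a crop and measure.

```bash
cat > m.py <<'E'
from h import *
def rect(P):
    (c,s,a)=cv2.minAreaRect((P[:,:2]*1000).astype(np.float32)); 
    if s[0]<s[1]: s=s[::-1];a+=90
    return np.round(c,1),np.round(s,1),round((a+90)%180-90,1)
def comps(m,W,minn=60):
    n,l,st,ce=cv2.connectedComponentsWithStats(m.astype(np.uint8))
    for i in range(1,n):
        if st[i,4]>minn:
            P=W[l==i]; print(np.round(ce[i]),st[i,4],'z',np.round(np.nanmedian(P[:,2])*1000,1),'rect',*rect(P))
E
python3 - <<'E'
from m import *
for n in('top','scene'):
    d=img(n);W=cloud(d);z=W[...,2];h=cv2.cvtColor(d['pixels'],cv2.COLOR_RGB2HSV)
    br=(h[...,0]>5)&(h[...,0]<28)&(h[...,1]>60)
    reg=(W[...,0]>.3)&(W[...,0]<1)
    print(n)
    print('loose');comps(br&reg&(z>.042)&(z<.06),W)
    print('cartons');comps(br&reg&(z>.165)&(z<.195),W)
    print('board');comps(br&reg&(z>.12)&(z<.135),W)
    k=reg&(W[...,1]<.3)&(W[...,1]>-.1)&(abs(z-.118)<.006);print('panlip etc');comps(k,W)
    # dial knob
    print('knob dark');comps((h[...,2]<45)&reg&(W[...,1]<.3)&(W[...,1]>-.1)&(z>.07)&(z<.14),W,20)
    if n=='top': c1=cv2.resize(d['pixels'][170:260,290:410],(480,360),interpolation=cv2.INTER_CUBIC);c2=cv2.resize(d['pixels'][150:220,170:250],(320,280),interpolation=cv2.INTER_CUBIC)
o=np.zeros((360,800,3),np.uint8);o[:,:480]=c1;o[:280,480:]=c2;save(o,'crop.png')
E
```

```text
top
loose
[340. 148.] 402 z 47.5 rect [ 629.6 -204.7] [98.8 96.6] -33.4
[337. 212.] 939 z 50.0 rect [ 443.2 -192.7] [118.3  60.8] 34.8
[278. 235.] 292 z 50.3 rect [376.2 -29.7] [117.9  18.3] 54.6
cartons
[199. 117.] 2174 z 178.5 rect [667.3 180.5] [122.7 121.5] -3.6
board
[226. 129.] 2458 z 128.4 rect [667.7 151.2] [235.9 160.8] 86.5
panlip etc
[216. 140.] 614 z 119.4 rect [665.7 151.4] [250.9 171.2] 86.4
knob dark
[209. 189.] 185 z 86.9 rect [495.5 161.6] [45.7 42.2] 3.5
scene
loose
[234. 173.] 164 z 51.3 rect [378.5 -26.6] [116.7  21. ] 54.2
[193. 210.] 714 z 50.7 rect [ 445.3 -190.3] [120.6  62. ] 34.7
[211. 264.] 405 z 47.9 rect [ 632.  -203.4] [98.9 98.1] 18.1
cartons
[344. 201.] 1837 z 178.8 rect [669.8 182.9] [125.  124.4] -3.3
board
[320. 222.] 2123 z 128.9 rect [668.6 152.8] [237.1 158. ] 86.2
panlip etc
[328. 233.] 555 z 118.9 rect [668.3 153.6] [253.5 172.5] 85.9
knob dark
[305. 175.] 175 z 85.9 rect [501.  158.4] [55.3 48. ] -75.4
[333. 179.] 36 z 78.2 rect [546.4 232. ] [34.7 20.3] -84.3
[338. 244.] 40 z 74.7 rect [741.7 140.6] [88.1  4.3] 85.3
```

View pics/crop.png

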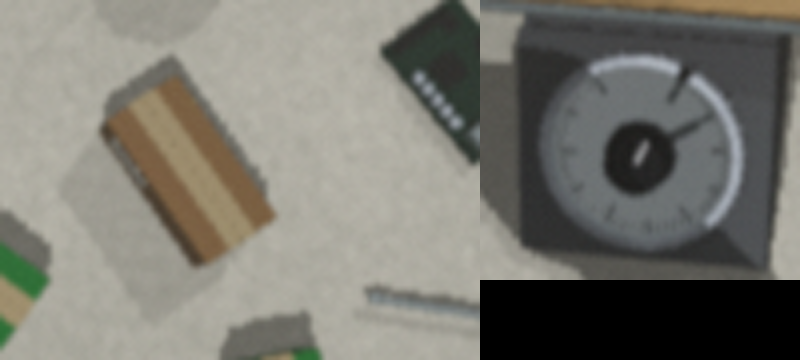

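The crop shows the plain brown carton with a tape stripe, so carton_loose is confirmed. The dial's zero line is about 30° clockwise and the pointer about 60°. I start moving towards the loose carton and turn 50° to close across its width.

```bash
python3 -m crank '[[[1,0.9,-1,0,1],[1,0.9,-1,0,1],[1,0.9,-1,0,1],[1,0.9,-1,0,1],[1,0.9,-1,0,1],[1,0.9,-1,0,1],[1,0.9,-1,0,1],[1,0.9,-1,0,1],[1,0.9,-1,0,1],[1,0.9,-1,0,1]]]' 40
python3 -m crank '[[[1,0.1,-1,0,0],[1,0.1,-1,0,0],[1,0.1,-1,0,0],[1,0.1,-1,0,0],[1,0.1,-1,0,0],[1,0.1,-1,0,0],[1,0.1,-1,0,0],[1,0.1,-1,0,0],[1,0.1,-1,0,0],[1,0.1,-1,0,0]]]'
python3 -c "
from h import *
s=manip.state();print(s['q'],s['eef_pos'],s['contact_force'])"
```

```text
time_s: 1.03
eef_pos: [0.4615, 0.3978, 0.25]
tool_rot: [0.0, -0.301, 0.954, -0.0]
contact_force: [0.4, 1.3, 1.2]
finger_gap: 0.0855
gripper_force: 0.0
time_s: 1.87
eef_pos: [0.4904, 0.0981, 0.2501]
tool_rot: [0.0, -0.299, 0.954, -0.0]
contact_force: [1.4, 0.4, -0.1]
finger_gap: 0.0856
gripper_force: 0.0
[-0.13654487  0.34031101 -0.22760431  2.09583953  0.11498865  0.71665317
  1.73933019] [0.49037756 0.0980581  0.2500614 ] [ 1.39094266  0.43558733 -0.09203431]
```

```bash
python3 -m crank '[[[1,-0.15,-1,0,0],[1,-0.15,-1,0,0],[1,-0.15,-1,0,0],[1,-0.15,-1,0,0],[1,-0.15,-1,0,0],[1,-0.15,-1,0,0],[1,-0.15,-1,0,0],[1,-0.15,-1,-0.5,0],[1,-0.15,-1,-1,0],[1,-0.15,-0.6,-1,0]]]'
python3 - <<'E'
from m import *
s=manip.state();d=img('wrist');T=wristT(s,d);W=cloud(d,T);z=W[...,2];h=cv2.cvtColor(d['pixels'],cv2.COLOR_RGB2HSV)
br=(h[...,0]>5)&(h[...,0]<28)&(h[...,1]>60)
comps(br&(z>.042)&(z<.06),W,200);print(s['eef_pos'],s['q'][6],T[:3,3])
E
```

```text
time_s: 2.7
eef_pos: [0.4458, -0.1911, 0.1759]
tool_rot: [0.001, -0.298, 0.955, -0.002]
contact_force: [0.5, 0.0, -0.1]
finger_gap: 0.0852
gripper_force: 0.0
[259. 178.] 6047 z 51.2 rect [ 443.6 -193.5] [116.5  58.5] 34.7
[439. 216.] 2245 z 51.4 rect [376.2 -32.6] [114.6  20.4] 54.2
[184. 302.] 604 z 48.7 rect [ 596.1 -184.4] [56.8 19.5] 51.4
[ 0.4458221  -0.19109038  0.17587999] 2.326205280326526 [ 0.39080187 -0.22861514  0.30085034]
```

```bash
python3 -m crank '[[[1,-0.06,-0.05,-1,0],[1,0,0,-1,0],[1,0,0,-1,0],[1,0,0,-1,0],[1,0,0,-0.9,0],[1,0,0,0,0],[0,0,0,0,0],[-0.5,0,0,0,0],[-0.5,0,0,0,0],[-0.5,0,0,0,0]]]' 40
python3 -m crank '[[[-0.5,0,0,0,0],[-0.5,0,0,0,0],[-0.5,0,0,0.3,0],[-0.5,0,0,0.6,0],[-0.5,0,0,1,0],[-0.5,0,0,1,0],[-0.5,0,0,1,0],[-0.5,0,0,1,0],[-0.5,0,0,1,0],[-0.5,0,0,1,0]]]'
```

```text
time_s: 3.58
eef_pos: [0.4444, -0.1896, 0.0303]
tool_rot: [0.001, -0.299, 0.954, -0.001]
contact_force: [-0.0, -0.2, -3.7]
finger_gap: 0.0594
gripper_force: 43.9
time_s: 4.42
eef_pos: [0.4427, -0.189, 0.2382]
tool_rot: [0.0, -0.299, 0.954, -0.0]
contact_force: [1.2, -0.2, -3.9]
finger_gap: 0.0596
gripper_force: 44.7
```

```bash
python3 -m crank '[[[-0.5,0.9,0.8,0.15,-0.96],[-0.5,0.9,0.8,0.15,-0.96],[-0.5,0.9,0.8,0.15,-0.96],[-0.5,0.9,0.8,0.15,-0.96],[-0.5,0.9,0.8,0.15,-0.96],[-0.5,0.9,0.8,0.15,-0.96],[-0.5,0.9,0.8,0.15,-0.96],[-0.5,0.9,0.8,0.15,-0.96],[-0.5,0,0.3,0,0],[-0.5,0,0,0,0]]]'
python3 - <<'E'
from m import *
s=manip.state();d=img('wrist');T=wristT(s,d);W=cloud(d,T);z=W[...,2];h=cv2.cvtColor(d['pixels'],cv2.COLOR_RGB2HSV)
br=(h[...,0]>5)&(h[...,0]<28)&(h[...,1]>60)
comps(br&(z>.165)&(z<.195),W,200);comps(br&(z>.26)&(z<.32),W,200);comps(br&(z>.12)&(z<.135),W,200);print(s['eef_pos'],s['q'][6],s['contact_force'])
save(d['pixels'],'w1.png')
E
```

```text
time_s: 5.25
eef_pos: [0.66, 0.0162, 0.2721]
tool_rot: [-0.0, 0.029, 1.0, 0.001]
contact_force: [-0.7, 0.1, -3.7]
finger_gap: 0.0593
gripper_force: 44.8
[448. 193.] 18046 z 179.8 rect [669.6 177.9] [122.  113.3] -3.7
[258. 220.] 22992 z 293.0 rect [641.   20.4] [84.6 66. ] -2.8
[372. 141.] 9021 z 129.7 rect [667.  141.7] [213.4 155.3] 86.5
[0.65999017 0.01618448 0.27206274] 1.3932473580830889 [-0.68422807  0.1230356  -3.72468241]
```

View pics/w1.png

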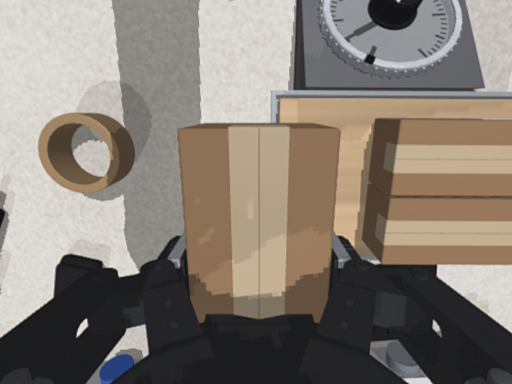

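The wrist view shows the held carton at columns 180–340 and the two board cartons' right ends at about column 370, square to each other. I move to roughly 25 mm off the ends and come down.

```bash
python3 -m crank '[[[-0.5,0.06,0.83,0,0],[-0.5,0.06,0.84,-0.3,0],[-0.5,0,0,-0.8,0],[-0.5,0,0,-0.8,0],[-0.5,0,0,-0.6,0],[-0.5,0,0,-0.4,0],[-0.5,0,0,-0.3,0],[-0.5,0,0,-0.2,0],[-0.5,0,0,0,0],[-0.5,0,0,0,0]]]'
```

```text
time_s: 6.13
eef_pos: [0.6636, 0.0615, 0.1703]
tool_rot: [0.0, 0.032, 0.999, 0.0]
contact_force: [-0.6, 0.3, -3.0]
finger_gap: 0.0598
gripper_force: 44.8
```

```bash
python3 -m crank '[[[-0.5,0,0.14,-0.05,0],[-0.5,0,0,-0.06,0],[-0.5,0,0,-0.05,0],[-0.5,0,0,-0.05,0],[-0.5,0,0,-0.05,0],[-0.5,0,0,-0.04,0],[-0.5,0,0,-0.03,0],[-0.5,0,0,-0.03,0],[-0.5,0,0,-0.02,0],[-0.5,0,0,0,0]]]'
```

```text
time_s: 6.97
eef_pos: [0.6633, 0.066, 0.1583]
tool_rot: [-0.0, 0.032, 0.999, -0.0]
contact_force: [-1.5, -0.4, -0.6]
finger_gap: 0.0596
gripper_force: 45.3
```

```bash
python3 -m crank '[[[-0.5,0,0,-0.015,0],[-0.5,0,0,0,0],[0.45,0,0,0,0],[0.5,0,0,0,0],[0.55,0,0,0,0],[0.55,0,0,0,0],[0.55,0,0,0,0],[0.55,0,0,0.1,0],[0.55,0,0,0.3,0],[0.55,0,0,0.5,0]]]'
```

```text
time_s: 7.8
eef_pos: [0.6627, 0.066, 0.1844]
tool_rot: [-0.001, 0.032, 0.999, -0.0]
contact_force: [-0.7, 0.2, 0.5]
finger_gap: 0.0661
gripper_force: 0.0
```

```bash
python3 -m crank '[[[0.55,0,0,0.8,0],[0.55,0,0,0.8,0],[0.6,0,-0.2,0.8,-1],[0.8,0,-0.5,0.5,-1],[1,0,-0.8,0,-1],[1,0,-0.8,0,-1],[1,0,-0.8,0,-1],[1,0,-0.3,0,-1],[1,0,0,0,-1],[1,0,0,0,-1]]]'
python3 - <<'E'
from m import *
s=manip.state();d=img('wrist');T=wristT(s,d);W=cloud(d,T);z=W[...,2];h=cv2.cvtColor(d['pixels'],cv2.COLOR_RGB2HSV)
br=(h[...,0]>5)&(h[...,0]<28)&(h[...,1]>60)
comps(br&(z>.165)&(z<.195),W,200);comps(br&(z>.12)&(z<.135),W,200);print(s['eef_pos'],s['q'])
d=img('top');W=cloud(d);z=W[...,2];h=cv2.cvtColor(d['pixels'],cv2.COLOR_RGB2HSV)
br=(h[...,0]>5)&(h[...,0]<28)&(h[...,1]>60)
comps(br&(z>.165)&(z<.195),W,100)
E
```

```text
time_s: 8.63
eef_pos: [0.6633, -0.0373, 0.2729]
tool_rot: [0.0, 0.375, 0.927, 0.0]
contact_force: [0.1, 1.0, 0.5]
finger_gap: 0.0853
gripper_force: 0.0
[461.  46.] 9558 z 178.8 rect [675.4 152.8] [107.5  63.8] -3.4
[357. 103.] 11848 z 178.9 rect [662.4  66.4] [121.2  60.5] -3.7
[350.  63.] 3901 z 128.9 rect [668.2  92.5] [161.9 115.3] -3.7
[ 0.66330496 -0.03732766  0.2728882 ] [-0.14855825  0.50639941  0.1816544   1.73334896 -0.11113797  0.91092082
  0.88197095]
[195. 114.] 1668 z 177.7 rect [667.7 181.4] [123.5 119.5] -4.4
```

```bash
python3 -m crank '[[[1,-0.05,0.2,0,-1],[1,-0.05,0.2,0,-1],[1,-0.05,0.2,0,-1],[1,0,0.2,0,-1],[1,0,0.2,0,-1],[1,0,0.2,0,-1],[1,0,0,0,-1],[1,0,0,0,-1],[1,0,0,-0.5,-1],[1,0,0,-0.5,-1]]]'
python3 -m crank '[[[1,0,0,-0.6,0],[1,0,0,-0.6,0],[1,0,0,-0.6,0],[1,0,0,-0.5,0],[1,0,0,-0.4,0],[1,0,0,-0.2,0],[1,0,0,0,0],[1,0,0,0,0],[1,0,0,0,0],[1,0,0,0,0]]]'
```

```text
time_s: 9.57
eef_pos: [0.6595, 0.0005, 0.2428]
tool_rot: [0.001, 0.729, 0.684, 0.001]
contact_force: [-0.6, -0.4, -1.0]
finger_gap: 0.0857
gripper_force: 0.0
time_s: 10.4
eef_pos: [0.6594, -0.0, 0.1558]
tool_rot: [0.0, 0.729, 0.684, 0.001]
contact_force: [-0.6, -0.9, 1.4]
finger_gap: 0.0852
gripper_force: 0.0
```

```bash
python3 -m crank '[[[1,0.01,0.25,0,0],[1,0.01,0.25,0,0],[1,0.01,0.15,0,0],[1,0.01,0.12,0,0],[1,0.008,0.12,0,0],[1,0.008,0.12,0,0],[1,0.008,0.12,0,0],[1,0.008,0.12,0,0],[1,0,0.05,0,0],[1,0,0,0,0]]]'
python3 - <<'E'
from m import *
s=manip.state();d=img('wrist');T=wristT(s,d);W=cloud(d,T);z=W[...,2];h=cv2.cvtColor(d['pixels'],cv2.COLOR_RGB2HSV)
br=(h[...,0]>5)&(h[...,0]<28)&(h[...,1]>60)
comps(br&(z>.165)&(z<.195),W,200);comps(br&(z>.12)&(z<.135),W,200);print(s['eef_pos'])
save(d['pixels'],'w2.png')
d=img('top');W=cloud(d);z=W[...,2];h=cv2.cvtColor(d['pixels'],cv2.COLOR_RGB2HSV)
br=(h[...,0]>5)&(h[...,0]<28)&(h[...,1]>60)
comps(br&(z>.165)&(z<.195),W,100)
E
```

```text
time_s: 11.23
eef_pos: [0.6611, 0.0397, 0.1548]
tool_rot: [-0.0, 0.729, 0.685, 0.0]
contact_force: [0.5, 0.6, 0.8]
finger_gap: 0.0852
gripper_force: 0.0
[99. 33.] 3764 z 178.7 rect [615.7 135. ] [20.1 18.7] -4.7
[225.  33.] 4052 z 178.7 rect [656.3 133.2] [20.4 19.4] 87.0
[290.  33.] 4067 z 178.7 rect [677.5 131. ] [19.4 18.8] -3.7
[395.  32.] 6399 z 178.9 rect [710.1 128.7] [35.3 18.9] -3.5
[256. 127.] 19169 z 178.8 rect [664.5 101.1] [120.9  20. ] -3.6
[257. 185.] 794 z 179.4 rect [663.5  80.2] [120.5   5.5] -2.1
[257. 234.] 13276 z 178.8 rect [662.1  57.5] [119.6  26.4] -3.6
[257.  85.] 7239 z 128.8 rect [667.  135.2] [155.7  43.9] -3.6
[0.66106819 0.03969947 0.15476964]
[237. 132.] 416 z 177.5 rect [635.6  83.9] [70.6 54.7] -1.4
```

View pics/w2.png

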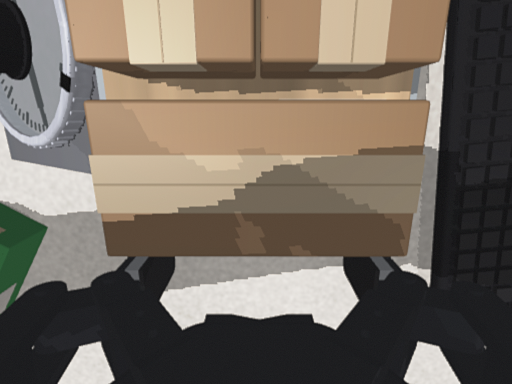

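The wrist view shows the loose carton's front edge at row 101 and the two ends at row 65, a gap of about 12 mm, with the sides in line (columns 85/429 against 72/445, nearer the camera). I push on 10 mm, then creep.

```bash
cat > gap.py <<'E'
from m import *
s=manip.state();d=img('wrist');T=wristT(s,d);W=cloud(d,T);z=W[...,2]
# board frame yaw -3.65 deg, about (.668,.152)
a=np.deg2rad(-3.65);X=(W[...,0]-.668)*np.cos(a)+(W[...,1]-.152)*np.sin(a);Y=-(W[...,0]-.668)*np.sin(a)+(W[...,1]-.152)*np.cos(a)
top=(z>.174)&(z<.184)&(abs(X)<.09)
ys=[]
for c in(110,150,200,235,285,310,350,390,410):
    y=np.sort(Y[:,c][top[:,c]]);g=np.diff(y);i=[k for k in np.where(g>.0022)[0] if -.05<y[k]<0]
    print(c,[(round(y[k]*1e3,1),round(y[k+1]*1e3,1)) for k in i])
for lo,hi in((-.08,-.04),(-.028,-.01)):
    r=top&(Y>lo)&(Y<hi)
    if r.any(): print('x range',lo,[ (round(np.median([X[v][r[v]].min() for v in range(384) if r[v].any()])*1e3,1),round(np.median([X[v][r[v]].max() for v in range(384) if r[v].any()])*1e3,1))])
print(s['eef_pos'],s['contact_force'])
E
python3 gap.py
python3 -m crank '[[[1,0.008,0.05,0,0],[1,0,0.05,0,0],[1,0.006,0.05,0,0],[1,0,0.05,0,0],[1,0.006,0.05,0,0],[1,0,0.03,0,0],[1,0,0.02,0,0],[1,0,0.02,0,0],[1,0,0,0,0],[1,0,0,0,0]]]'
python3 gap.py
```

```text
110 [(np.float64(-41.4), np.float64(-29.3))]
150 [(np.float64(-41.3), np.float64(-30.0))]
200 [(np.float64(-41.3), np.float64(-29.5))]
235 [(np.float64(-41.3), np.float64(-29.4))]
285 [(np.float64(-41.3), np.float64(-29.2))]
310 [(np.float64(-41.3), np.float64(-29.4))]
350 [(np.float64(-41.3), np.float64(-29.9))]
390 [(np.float64(-41.4), np.float64(-29.6))]
410 [(np.float64(-41.3), np.float64(-29.4))]
x range -0.08 [(np.float64(-59.8), np.float64(59.8))]
x range -0.028 [(np.float64(-60.4), np.float64(60.7))]
[0.66097204 0.03952683 0.15477597] [-0.17560205 -0.14230139  0.12212318]
time_s: 12.22
eef_pos: [0.6616, 0.0489, 0.1548]
tool_rot: [-0.0, 0.729, 0.684, 0.0]
contact_force: [-0.2, -2.3, 0.1]
finger_gap: 0.0858
gripper_force: 0.6
110 [(np.float64(-32.0), np.float64(-29.4))]
150 [(np.float64(-32.0), np.float64(-29.8))]
200 []
235 [(np.float64(-31.9), np.float64(-29.3))]
285 [(np.float64(-31.9), np.float64(-29.3))]
310 [(np.float64(-32.0), np.float64(-29.3))]
350 []
390 [(np.float64(-32.0), np.float64(-29.3))]
410 [(np.float64(-32.0), np.float64(-29.3))]
x range -0.08 [(np.float64(-59.9), np.float64(59.8))]
x range -0.028 [(np.float64(-60.3), np.float64(60.6))]
[0.66162253 0.04886463 0.1548394 ] [-0.15048781 -2.28779171  0.12581545]
```

Alignment is square and flush, with 2.5 mm left to go; I creep in and watch the force.

```bash
python3 -m crank '[[[1,0.005,0.02,0,0],[1,0,0.02,0,0],[1,0,0.015,0,0],[1,0,0.01,0,0],[1,0,0.01,0,0],[1,0,0.01,0,0],[1,0,0,0,0],[1,0,0,0,0],[1,0,0,0,0],[1,0,0,0,0]]]'
sed -i 's/>.0022/>.0012/' gap.py; python3 gap.py
```

```text
time_s: 13.1
eef_pos: [0.6618, 0.0513, 0.1548]
tool_rot: [0.0, 0.729, 0.684, 0.0]
contact_force: [0.5, -2.1, 0.4]
finger_gap: 0.0855
gripper_force: 0.8
110 []
150 []
200 []
235 []
285 []
310 []
350 []
390 []
410 []
x range -0.08 [(np.float64(-59.9), np.float64(59.8))]
x range -0.028 [(np.float64(-60.3), np.float64(60.5))]
[0.66180006 0.05126794 0.15484828] [ 0.53082967 -2.13768729  0.3975832 ]
```

```bash
python3 -m crank '[[[1,0,0.01,0,0],[1,0,0,0,0],[1,0,0.01,0,0],[1,0,0,0,0],[1,0,0.01,0,0],[1,0,0,0,0],[1,0,0,0,0],[1,0,0,0,0],[1,0,0,0,0],[1,0,0,0,0]]]'
python3 - <<'E'
from h import *
s=manip.state();d=img('wrist');print(s['eef_pos'],s['contact_force'])
p=d['pixels'][40:160,60:460];save(cv2.resize(p,(800,240),interpolation=cv2.INTER_CUBIC),'w3.png')
E
```

```text
time_s: 13.98
eef_pos: [0.6618, 0.0515, 0.1548]
tool_rot: [0.0, 0.729, 0.684, -0.0]
contact_force: [0.2, -5.0, -0.3]
finger_gap: 0.0853
gripper_force: 2.6
[0.66177051 0.05148754 0.15484711] [ 0.19516464 -4.99846465 -0.2863841 ]
```

View pics/w3.png

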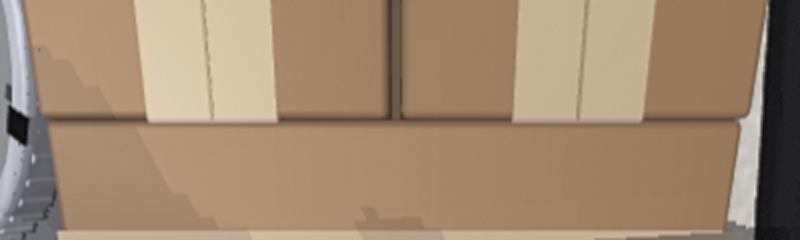

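The crop shows the seam closed across both ends (row 120) with the sides flush, and the force rose to 5 N on contact. I retreat and go to the dial.

```bash
python3 -m crank '[[[1,0,-0.1,0,0],[1,0,-0.3,0,0],[1,0,-0.5,0.2,0],[1,0,0,0.8,0],[1,0,0,0.8,0],[1,0,0,0.8,1],[1,-0.2,0,0.8,1],[1,-0.5,0,0.2,1],[1,-0.9,0.3,0,1],[1,-0.9,0.5,0,1]]]'
python3 -m crank '[[[1,-0.9,0.6,0,1],[1,-0.9,0.6,0,1],[1,-0.7,0.7,0,1],[1,-0.2,0.7,0,1],[1,0,0.7,0,1],[1,0,0.3,0,1],[1,0,0,0,1],[1,0,0,0,1],[1,0,0,0,1],[1,0,0,0,1]]]'
python3 - <<'E'
from h import *
s=manip.state();d=img('wrist');t=img('top');print(s['eef_pos'],s['q'][6],s['tool_rot'])
save(d['pixels'],'w4.png');save(cv2.resize(t['pixels'][145:225,160:260],(800,600),interpolation=cv2.INTER_CUBIC),'t4.png')
E
```

```text
time_s: 14.87
eef_pos: [0.5866, 0.0463, 0.2641]
tool_rot: [0.001, 0.563, 0.826, 0.0]
contact_force: [0.5, 0.3, -0.6]
finger_gap: 0.0857
gripper_force: 0.0
time_s: 15.7
eef_pos: [0.506, 0.1561, 0.2634]
tool_rot: [0.0, 0.16, 0.987, 0.0]
contact_force: [-0.2, 0.5, -0.7]
finger_gap: 0.0854
gripper_force: 0.0
[0.50601512 0.15607828 0.26339802] 0.8753398324765773 [3.18816440e-04 1.60073126e-01 9.87105106e-01 5.11744454e-05]
```

View pics/w4.png

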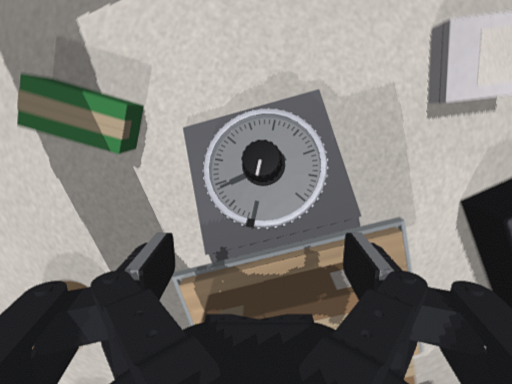

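The wrist view shows the whole dial: knob at (263,160), zero line with its black block at (251,218), pointer tip near (223,184). I project it onto the dial plane to measure both angles and the knob's position.

```bash
cat > dial.py <<'E'
from m import *
from scipy.ndimage import map_coordinates
yaw=np.deg2rad(-3.65);sx=np.array([np.cos(yaw),np.sin(yaw),0]);sy=np.array([-np.sin(yaw),np.cos(yaw),0])
n=-.5*sx+np.sqrt(.75)*np.array([0,0,1.]);up=np.sqrt(.75)*sx+.5*np.array([0,0,1.]);rt=np.cross(up,n) # clockwise: up->right
def dial(d,T,c0,ref=None):
    W=cloud(d,T);T=np.array(T);K=np.array(d['camera_matrix'])
    P=W-c0;r=np.hypot(P@up,P@rt);h=P@n
    near=(r<.09)&(abs(h)<.03)
    ring=near&(r>.062)&(r<.0705)
    hh=np.nanmedian(h[ring]);kn=near&(r<.017);print('rim h %.4f knob top h %.4f'%(hh,np.nanmedian(h[kn])))
    k=near&(h>hh+.012)&(r<.035)   # knob points
    kt=k&(h>np.nanmedian(h[kn])-.004);print('knob ctr up,rt',np.round([np.mean([np.nanpercentile((P@a)[kt],2),np.nanpercentile((P@a)[kt],98)]) for a in(up,rt)],4),'width',[round(np.ptp((P@a)[kt]),4) for a in (up,rt)])
    o=near&(abs(h-hh)<.004)&(r>.05);print('rim ctr',[round(np.mean([np.nanpercentile((P@a)[o],.5),np.nanpercentile((P@a)[o],99.5)]),4) for a in(up,rt)],'dia',[round(np.ptp((P@a)[o]),4) for a in (up,rt)])
    return hh
def prof(d,T,c,rad,off=0.):
    T=np.array(T);K=np.array(d['camera_matrix']);g=cv2.cvtColor(d['pixels'],cv2.COLOR_RGB2GRAY).astype(float)
    th=np.deg2rad(np.arange(0,360,1.));acc=[]
    for r in rad:
        Q=(c+off*n+r*(np.cos(th)[:,None]*up+np.sin(th)[:,None]*rt)-T[:3,3])@T[:3,:3]
        u=K[0,0]*Q[:,0]/-Q[:,2]+K[0,2];v=-K[1,1]*Q[:,1]/-Q[:,2]+K[1,2]
        acc.append(map_coordinates(g,[v,u],order=1))
    return np.mean(acc,0)
E
python3 - <<'E'
from dial import *
print(rt)
s=manip.state();d=img('wrist');T=wristT(s,d)
c0=np.array([.668,.152,0])-.1615*sx+np.array([0,0,.06])
print(c0);hh=dial(d,T,c0)
t=img('top');dial(t,t['pose'],c0)
c=c0+hh*n
for nm,rad in(('block',[.066,.068]),('zero+tick',[.054,.057]),('ptr',[.036,.040,.044,.048])):
    p=prof(d,T,c,rad);print(nm,np.round(p[-10:110:2]).astype(int) if 0 else np.round(np.r_[p[350:],p[:130]][::2]).astype(int))
E
```

```text
[-0.06366144 -0.99797155  0.        ]
[0.50682759 0.16228132 0.06      ]
rim h 0.0110 knob top h nan
  return np.nanmean(a, axis, out=out, keepdims=keepdims)
  return np.nanmean(a, axis, out=out, keepdims=keepdims)
Traceback (most recent call last):
  File "dial.py", line 12, in dial
    kt=k&(h>np.nanmedian(h[kn])-.004);print('knob ctr up,rt',np.round([np.mean([np.nanpercentile((P@a)[kt],2),np.nanpercentile((P@a)[kt],98)]) for a in(up,rt)],4),'width',[round(np.ptp((P@a)[kt]),4) for a in (up,rt)])
                                                                                                                                                                                  ~~~~~~^^^^^^^^^^^
ValueError: zero-size array to reduction operation maximum which has no identity
```

```bash
sed -i 's/(abs(h)<.03)/(abs(h)<.05)/' dial.py
python3 - <<'E'
from dial import *
s=manip.state();d=img('wrist');T=wristT(s,d)
c0=np.array([.668,.152,0])-.1615*sx+np.array([0,0,.06])
hh=dial(d,T,c0)
t=img('top');dial(t,t['pose'],c0)
t=img('scene');dial(t,t['pose'],c0)
c=c0+hh*n
for nm,rad in(('block',[.066,.068]),('zero+tick',[.054,.057]),('ptr',[.036,.040,.044,.048])):
    p=prof(d,T,c,rad);print(nm,np.round(np.r_[p[350:],p[:130]][::2]).astype(int))
E
```

```text
rim h 0.0110 knob top h 0.0351
knob ctr up,rt [-0.0012 -0.0011] width [np.float64(0.0428), np.float64(0.0427)]
rim ctr [np.float64(-0.001), np.float64(-0.0012)] dia [np.float64(0.1453), np.float64(0.1449)]
rim h 0.0095 knob top h 0.0346
knob ctr up,rt [-0.0037  0.001 ] width [np.float64(0.0393), np.float64(0.0414)]
rim ctr [np.float64(-0.0153), np.float64(0.026)] dia [np.float64(0.1242), np.float64(0.107)]
rim h 0.0093 knob top h 0.0333
knob ctr up,rt [ 0.0005 -0.0003] width [np.float64(0.0441), np.float64(0.0428)]
rim ctr [np.float64(0.0012), np.float64(-0.0013)] dia [np.float64(0.1433), np.float64(0.1455)]
block [203 203 203 205 206 208 204 205 202 201 200 201 197 194 191 188  68  37
  39  38 153 186 183 186 188 187 188 191 198 197 194 194 190 187 186 187
 188 190 190 189 188 188 188 191 191 187 191 190 191 190 191 191 193 190
 192 196 200 196 193 193 196 195 196 195 203 200 196 193 196 200]
zero+tick [145 145 144 144 144 144 145 144 143 143 142 142 142 141 142 134  77  75
 120 136 127 141 128 125 142 128 131 141 125 124 140  99 102 139 121 123
 139 120 123 140 121 119 140 113  94 131 108  93 135 121 107 138 125 106
 138 126 105 138 130 103 133 129  85 120 136 110 126 138 114 124]
ptr [142 142 142 142 141 141 141 141 141 142 142 142 142 141 140 119 104 105
 125 141 141 140 140 139 139 140 140 140 139 139 138 138 138 138 137 138
 137 137 138 139 137 121 103  82  70  88 104 124 139 138 137 137 136 137
 137 136 136 136 136 136 136 134 129 135 137 136 136 136 137 137]
```

```bash
python3 -m crank '[[[0.3,-0.1,0.06,-0.5,1],[0.3,-0.1,0.06,-0.5,1],[0.3,-0.1,0.06,-0.6,1],[0.3,-0.1,0.05,-0.7,1],[0.3,-0.1,0.04,-0.8,1],[0.3,0,0,-0.8,1],[0.3,0,0,-0.6,0],[0.3,0,0,-0.4,0],[0.3,0,0,0,0],[0.3,0,0,0,0]]]' 40
python3 -c "
from h import *
d=img('scene');save(cv2.resize(d['pixels'][110:230,240:400],(800,600),interpolation=cv2.INTER_CUBIC),'s5.png')"
```

```text
time_s: 16.83
eef_pos: [0.4906, 0.1651, 0.1155]
tool_rot: [-0.001, -0.099, 0.995, -0.0]
contact_force: [0.4, 0.6, -0.1]
finger_gap: 0.0553
gripper_force: 0.0
```

View pics/s5.png

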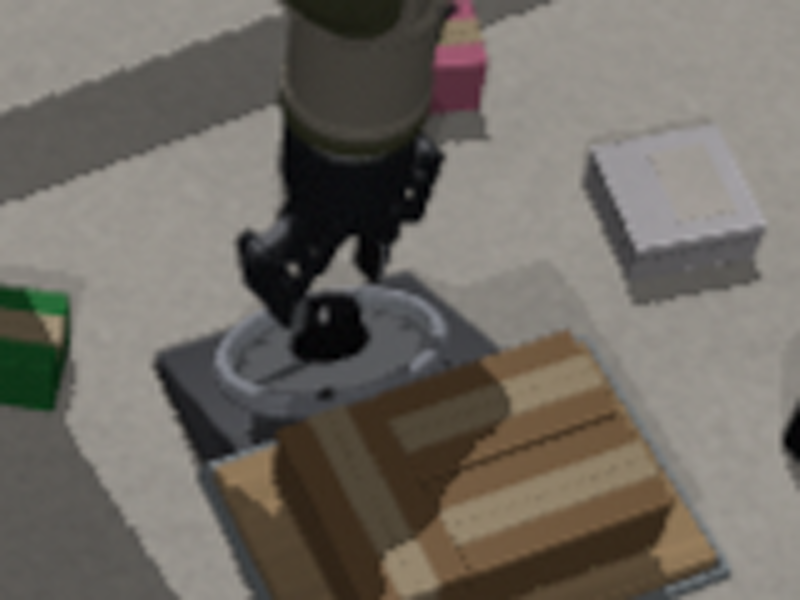

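The layer is lying complete and the fingers straddle the knob (330,325). I lower, grip and turn clockwise.

```bash
python3 -m crank '[[[0.3,0,-0.02,-0.3,0],[0.3,0,0,-0.2,0],[0.3,0,0,-0.13,0],[0.3,0,0,0,0],[-0.3,0,0,0,0],[-0.3,0,0,0,0],[-0.3,0,0,0,0],[-0.3,0,0,0,0],[-0.3,0,0,0,0],[-0.3,0,0,0,0]]]' 30
python3 -m crank '[[[-0.3,0,0,0,-0.5],[-0.3,0,0,0,-0.5],[-0.3,0,0,0,-0.7],[-0.3,0,0,0,-0.7],[-0.3,0,0,0,-0.8],[-0.3,0,0,0,-0.8],[-0.3,0,0,0,-0.8],[-0.3,0,0,0,-0.7],[-0.3,0,0,0,-0.5],[-0.3,0,0,0,0]]]'
```

```text
time_s: 17.72
eef_pos: [0.4908, 0.1643, 0.0972]
tool_rot: [0.0, -0.099, 0.995, -0.0]
contact_force: [-1.1, -3.0, 5.0]
finger_gap: 0.0405
gripper_force: 30.3
time_s: 18.55
eef_pos: [0.491, 0.1643, 0.0973]
tool_rot: [0.0, 0.163, 0.987, -0.0]
contact_force: [-0.9, -4.4, 6.4]
finger_gap: 0.0403
gripper_force: 36.2
```

```bash
python3 -m crank '[[[0.3,0,0,0,0],[0.3,0,0,0,0],[0.3,0,0,0,0],[0.3,0,0,0.3,0],[0.3,0,0,0.6,1],[0.3,0,0,0.8,1],[0.3,0,0,0.8,1],[0.3,0,0,0.8,1],[0.3,0,0,0,0],[0.3,0,0,0,0]]]' 30
cat > ang.py <<'E'
from dial import *
s=manip.state();d=img('wrist');T=wristT(s,d)
c0=np.array([.668,.152,0])-.1615*sx+np.array([0,0,.06])-.0011*up-.0011*rt
hh=dial(d,T,c0);c=c0+hh*n
def cen(nm,rad,off,lo,hi):
    p=prof(d,T,c,rad,off);a=np.arange(360.);m=(a>=lo)&(a<=hi);w=np.clip(np.percentile(p[m],60)-15-p[m],0,None);j=np.argmax(np.convolve(w,np.ones(5),'same'));k=abs(a[m]-a[m][j])<8
    print(nm,'%.2f'%((w[k]*a[m][k]).sum()/w[k].sum()))
for off in(0,-.002):
    cen('block',[.064,.066,.068],off,5,110);cen('zeroline r.042-.056',[.044,.048,.052],off,5,62);cen('ptr',[.030,.033,.036],off,60,110)
for nm,rad in(('block',[.066,.068]),('line',[.044,.048,.052]),('ptr',[.030,.033,.036])):
    p=prof(d,T,c,rad,-.002);print(nm,np.round(p[10:110:2]).astype(int))
E
python3 ang.py
```

```text
time_s: 19.38
eef_pos: [0.4915, 0.1648, 0.1977]
tool_rot: [0.002, -0.012, 1.0, 0.001]
contact_force: [-0.2, -0.6, -0.3]
finger_gap: 0.0554
gripper_force: 0.0
rim h 0.0110 knob top h 0.0350
knob ctr up,rt [-0.0001  0.0002] width [np.float64(0.0429), np.float64(0.0425)]
rim ctr [np.float64(0.0001), np.float64(0.0005)] dia [np.float64(0.1455), np.float64(0.1449)]
block 44.16
zeroline r.042-.056 41.50
ptr 77.55
block 44.92
zeroline r.042-.056 41.83
ptr 78.26
block [212 211 212 214 215 215 215 215 216 215 215 195 113  95  49  22  23  24
  23  25  41  98 101 100 106 198 210 207 206 203 203 201 202 202 201 202
 202 202 202 201 202 203 201 197 204 203 201 200 200 197]
line [147 147 146 146 146 146 146 146 146 146 147 146 145 145 137  83  77  91
 143 144 143 142 142 142 142 142 142 141 141 141 131 124 137 120  74  88
 136 139 140 140 140 140 139 139 140 114 109 139 139 139]
ptr [146 146 146 146 146 146 145 145 144 144 144 144 144 144 143 143 144 144
 143 144 143 143 142 141 141 142 142 142 142 143 140 113  79  75  76  74
  76 104 134 140 139 139 140 139 140 140 139 140 140 140]
```

```bash
python3 -m crank '[[[0.3,0,-0.02,-0.8,1],[0.3,0,0,-0.9,1],[0.3,0,0,-0.8,1],[0.3,0,0,-0.5,0],[0.3,0,0,-0.3,0],[0.3,0,0,-0.1,0],[-0.3,0,0,0,0],[-0.3,0,0,0,0],[-0.3,0,0,0,0],[-0.3,0,0,0,0]]]' 60
python3 -m crank '[[[-0.3,0,0,0,0],[-0.3,0,0,0,-0.6],[-0.3,0,0,0,-1],[-0.3,0,0,0,-1],[-0.3,0,0,0,-1],[-0.3,0,0,0,-1],[-0.3,0,0,0,-1],[-0.3,0,0,0,-1],[-0.3,0,0,0,-1],[-0.3,0,0,0,0]]]'
python3 -m crank '[[[0.3,0,0,0,0],[0.3,0,0,0,0],[0.3,0,0,0,0],[0.3,0,0,0.3,0],[0.3,0,0,0.6,1],[0.3,0,0,0.8,1],[0.3,0,0,0.8,1],[0.3,0,0,0.8,1],[0.3,0,0,0,0],[0.3,0,0,0,0]]]'
python3 ang.py
```

```text
time_s: 20.27
eef_pos: [0.4903, 0.1637, 0.094]
tool_rot: [-0.0, -0.142, 0.99, -0.0]
contact_force: [-1.2, -1.0, -12.0]
finger_gap: 0.0404
gripper_force: 60.6
time_s: 21.1
eef_pos: [0.4907, 0.1646, 0.0949]
tool_rot: [0.0, 0.189, 0.982, 0.0]
contact_force: [-3.8, -1.3, 2.2]
finger_gap: 0.0393
gripper_force: 71.3
time_s: 21.93
eef_pos: [0.4916, 0.164, 0.1948]
tool_rot: [0.002, 0.015, 1.0, 0.001]
contact_force: [-0.2, 0.3, -0.6]
finger_gap: 0.0553
gripper_force: 0.0
rim h 0.0111 knob top h 0.0350
knob ctr up,rt [-0.0004  0.0001] width [np.float64(0.0427), np.float64(0.0419)]
rim ctr [np.float64(0.0), np.float64(0.0003)] dia [np.float64(0.1458), np.float64(0.1455)]
block 48.09
zeroline r.042-.056 61.72
ptr 77.59
block 48.25
zeroline r.042-.056 61.89
ptr 78.28
block [215 216 211 210 209 211 214 213 209 210 209 208 186 138 107  84  42  22
  24  24  24  26  44  99 103 102 108  51  35  32  64 211 209 212 211 212
 211 210 208 205 203 202 201 200 202 201 200 203 201 201]
line [149 149 149 148 149 149 149 149 149 149 148 146 146 145 146 146 146 146
 145 145 144 144 144 144 144 141  97  75  79 131 143 142 140 122  75  88
 138 142 141 140 141 138 118 134 140 139 139 139 139 139]
ptr [149 148 148 148 148 147 147 146 146 146 146 146 145 145 146 145 145 145
 145 145 144 143 143 143 143 143 143 143 143 144 140 115  80  76  76  75
  76 104 137 143 142 142 141 141 141 140 140 140 140 140]
```

```bash
python3 -m crank '[[[0.3,0,0,-0.8,0.9],[0.3,0,0,-0.9,0.9],[0.3,0,0,-0.8,0],[0.3,0,0,-0.5,0],[0.3,0,0,-0.25,0],[0.3,0,0,-0.05,0],[-0.3,0,0,0,0],[-0.3,0,0,0,0],[-0.3,0,0,0,0],[-0.3,0,0,0,0]]]' 60
python3 -m crank '[[[-0.3,0,0,0,0],[-0.3,0,0,0,-0.6],[-0.3,0,0,0,-0.6],[-0.3,0,0,0,-0.6],[-0.3,0,0,0,-0.6],[-0.3,0,0,0,-0.6],[-0.3,0,0,0,-0.6],[-0.3,0,0,0,-0.6],[-0.3,0,0,0,-0.3],[-0.3,0,0,0,0]]]'
python3 -m crank '[[[0.3,0,0,0,0],[0.3,0,0,0,0],[0.3,0,0,0,0],[0.3,0,0,0.3,0],[0.3,0,0,0.6,0],[0.3,0,0,0.8,0],[0.3,0,0,0.8,0],[0.3,0,0,0.8,0],[1,0,0,0.8,0],[1,0,0,0,0]]]'
sed -i "s/5,62)/45,95)/" ang.py; python3 ang.py
```

```text
time_s: 22.82
eef_pos: [0.4905, 0.164, 0.0943]
tool_rot: [-0.0, -0.064, 0.998, 0.0]
contact_force: [-1.2, 0.7, -6.8]
finger_gap: 0.0397
gripper_force: 61.1
time_s: 23.65
eef_pos: [0.4903, 0.1645, 0.0947]
tool_rot: [0.0, 0.131, 0.991, 0.0]
contact_force: [-5.4, 0.9, 6.9]
finger_gap: 0.0394
gripper_force: 67.3
time_s: 24.48
eef_pos: [0.4927, 0.1643, 0.2216]
tool_rot: [0.003, 0.132, 0.991, 0.002]
contact_force: [0.1, -0.9, -0.6]
finger_gap: 0.0775
gripper_force: 0.0
rim h 0.0111 knob top h 0.0350
knob ctr up,rt [-0.0001 -0.0001] width [np.float64(0.0433), np.float64(0.0422)]
rim ctr [np.float64(0.0001), np.float64(0.0001)] dia [np.float64(0.1449), np.float64(0.1457)]
block 80.32
zeroline r.042-.056 76.88
ptr 76.61
block 80.79
zeroline r.042-.056 77.51
ptr 77.54
block [207 206 207 207 209 205 202 202 203 198 197 195 197 200 199 196 197 196
 196 201 201 201 202 203 204 205 206 207 206 205 204 203 203 189  35  26
  24  58 201 203 205 203 201 201 201 199 197 196 192 191]
line [143 143 143 143 116 129 144 143 143 142 142 142 142 142 142 142 142 141
 140 139 139 139 139 139 139 139 139 139 140 140 139 139 121  75  69  94
 137 138 137 137 137 137 137 137 137 137 136 136 132 114]
ptr [143 143 142 142 142 142 142 142 142 142 141 141 141 141 141 141 141 141
 140 140 139 139 139 139 139 138 138 139 140 140 129  96  73  72  73  71
  77 114 137 138 137 136 137 137 138 138 137 137 137 137]
```

```bash
python3 - <<'E'
from h import *
s=manip.state();d=img('wrist')
from dial import *
T=wristT(s,d);c=np.array([.668,.152,0])-.1615*sx+np.array([0,0,.06])-.0011*up-.0011*rt+.009*n
K=np.array(d['camera_matrix']);Q=(c-T[:3,3])@T[:3,:3];u=int(K[0,0]*Q[0]/-Q[2]+K[0,2]);v=int(-K[1,1]*Q[1]/-Q[2]+K[1,2]);print(u,v)
p=d['pixels'][max(v-75,0):v+75,max(u-100,0):u+100];save(cv2.resize(p,(800,600),interpolation=cv2.INTER_CUBIC),'w6.png')
E
```

```text
259 187
```

View pics/w6.png

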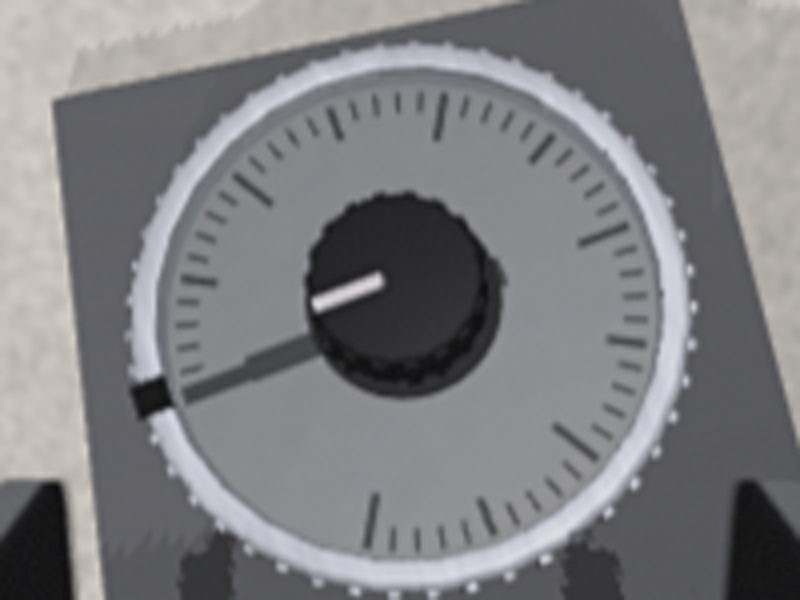

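```bash
cat > fine.py <<'E'
from dial import *
import dial as D
from scipy.signal import find_peaks
D_=0.25
def profile(d,T,c,rad,off):
    T=np.array(T);K=np.array(d['camera_matrix']);g=cv2.cvtColor(d['pixels'],cv2.COLOR_RGB2GRAY).astype(float)
    th=np.deg2rad(np.arange(0,360,D_));acc=[]
    for r in rad:
        Q=(c+off*n+r*(np.cos(th)[:,None]*up+np.sin(th)[:,None]*rt)-T[:3,3])@T[:3,:3]
        acc.append(map_coordinates(g,[-K[1,1]*Q[:,1]/-Q[:,2]+K[1,2],K[0,0]*Q[:,0]/-Q[:,2]+K[0,2]],order=1))
    return np.mean(acc,0)
def cen(p,lo,hi):
    a=np.arange(0,360,D_);m=(a>lo)&(a<hi);q=p[m];b=np.percentile(q,85);dk=np.clip(b-q,0,None);h=dk>dk.max()/2;e=a[m][h];return e.min(),e.max(),(e.min()+e.max())/2
s=manip.state();d=img('wrist');T=wristT(s,d)
c=np.array([.668,.152,0])-.1615*sx+np.array([0,0,.06])-.0011*up-.0011*rt+.011*n
for off in(0,-.002,-.004):
    p=profile(d,T,c,[.054,.055,.056],off);a=np.arange(0,360,D_)
    b=cv2.GaussianBlur(np.tile(p,3)[None],(0,0),3)[0][len(p):2*len(p)]
    pk,_=find_peaks(-b,prominence=6);t=a[pk]
    t=t[(t>88)|(t<5)]
    z0=77.5;k=np.round((t-z0)/6);res=t-z0-6*k;ok=abs(res)<2.9
    t=t[ok];res=res[ok];A=np.c_[np.ones(len(t)),np.cos(np.deg2rad(t)),np.sin(np.deg2rad(t))]
    x,*_=np.linalg.lstsq(A,res,rcond=None);rr=res-A@x
    print('off',off,'n',len(t),'bezel(true) %.2f'%(z0+x[0]),'harm',np.round(x[1:],2),'rms %.2f'%rr.std(), 'corr at 78: %.2f (r=.055)'%(x[1:]@[np.cos(np.deg2rad(78)),np.sin(np.deg2rad(78))]))
    for r in(.030,.034,.038,.042,.046,.050,.054): print(r,cen(profile(d,T,c,[r],off),62,92),end=' ')
    print()
E
python3 fine.py
```

```text
off 0 n 38 bezel(true) 77.05 harm [-0.54  1.5 ] rms 1.18 corr at 78: 1.35 (r=.055)
0.03 (np.float64(70.25), np.float64(83.0), np.float64(76.625)) 0.034 (np.float64(71.25), np.float64(82.5), np.float64(76.875)) 0.038 (np.float64(72.25), np.float64(82.25), np.float64(77.25)) 0.042 (np.float64(73.0), np.float64(81.75), np.float64(77.375)) 0.046 (np.float64(74.25), np.float64(80.0), np.float64(77.125)) 0.05 (np.float64(74.75), np.float64(79.75), np.float64(77.25)) 0.054 (np.float64(75.25), np.float64(89.75), np.float64(82.5)) 
off -0.002 n 41 bezel(true) 77.81 harm [0.5  2.12] rms 1.54 corr at 78: 2.18 (r=.055)
0.03 (np.float64(71.25), np.float64(84.0), np.float64(77.625)) 0.034 (np.float64(72.25), np.float64(83.5), np.float64(77.875)) 0.038 (np.float64(73.0), np.float64(83.0), np.float64(78.0)) 0.042 (np.float64(73.75), np.float64(82.75), np.float64(78.25)) 0.046 (np.float64(74.75), np.float64(80.5), np.float64(77.625)) 0.05 (np.float64(75.25), np.float64(80.25), np.float64(77.75)) 0.054 (np.float64(75.75), np.float64(80.25), np.float64(78.0)) 
off -0.004 n 39 bezel(true) 78.51 harm [0.8  2.11] rms 1.71 corr at 78: 2.23 (r=.055)
0.03 (np.float64(72.25), np.float64(85.0), np.float64(78.625)) 0.034 (np.float64(73.0), np.float64(84.5), np.float64(78.75)) 0.038 (np.float64(73.75), np.float64(83.75), np.float64(78.75)) 0.042 (np.float64(74.25), np.float64(83.5), np.float64(78.875)) 0.046 (np.float64(75.5), np.float64(81.25), np.float64(78.375)) 0.05 (np.float64(75.75), np.float64(81.0), np.float64(78.375)) 0.054 (np.float64(76.25), np.float64(81.0), np.float64(78.625))
```

The crop shows the zero block (152,397), the zero line and the pointer in one line. The fit gives the line at 77.7° and the pointer at about 77.9°, and the gripper is clear of everything. Handing in.

```bash
python3 - <<'E'
from m import *
t=img('scene');W=cloud(t);z=W[...,2];h=cv2.cvtColor(t['pixels'],cv2.COLOR_RGB2HSV)
comps((h[...,0]>5)&(h[...,0]<28)&(h[...,1]>60)&(z>.165)&(z<.195)&(W[...,0]<1),W,100)
s=manip.state();print(s['eef_pos'],s['contact_force'],s['time_s'])
print(manip.hand_in())
E
```

```text
[334. 204.] 2710 z 178.1 rect [668.  152.8] [181.8 124.5] 86.2
[0.49046052 0.16379226 0.21665166] [ 0.46047528 -0.04110497 -0.53555941] 24.6833
the job is handed in; nothing more can be done
None
```

The job is handed in at 24.7 s of the 67 s allowed: the loose carton lies snug against both ends and flush with their sides, and the zero line stands within about half a degree of the pointer, by my own camera measurements; no verdict came back.

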